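# Tip the corner bracket up and butt it into the drilling board's stops

### The arm

A 6-joint arm with a two-finger parallel gripper is mounted at the origin on the work surface. World frame = base frame: x ahead of the robot, y to its left, z up, the work surface at z = 0. Lengths are in m, angles in degrees, forces in N, time in s.
With the tool pointing down it reaches from about 0.4 to 0.825 m from the base axis. Payload 7 kg.
Tool frame: the origin (TCP) lies midway between the tips of the shut fingers; the grasp point (between the pads) lies 19 mm behind it (ctrl.hold_point_z is the distance from the TCP to the grasp point, in m); z points along the fingers, y is the line along which they close (so a half turn about z gives the same grasp; the last joint's range is limited). The gripper opens to 88 mm and grips with 3 to 60 N. Pads are 19 mm wide; open, the fingers measure 130 mm over their backs; the gripper's body (78 mm by 193 mm) begins 47 mm behind the grasp point.
Start: joints at [-53.337, 20.546, 0.682, 0, -70.136, -16.507], TCP at [0.233, -0.634, 0.227] pointing down, gripper open.
Joint ranges: [-176.03, 176.03], [-82.01, 121.73], [-58.28, 71.71], [-173.87, 95.51], [-174.79, -0.11], [-173.66, 173.66]. Speed limits (degrees/s): [136.94, 136.94, 172.46, 180, 180, 180].

### API

Orientations are given as [roll, pitch, yaw] about the fixed x, y, z axes, in that order (R = Rz(yaw) Ry(pitch) Rx(roll)).
In Python, from plant import ctrl gives the robot as it stands.
- The arm moves only by the tool apply_moves, never from a script. Its argument "deltas" is a list of rows, each an object with "fingers": the finger opening in mm, from 0 to 87.6; "delta_pos": the shift along the tool's x, y, z in mm, a list of three; "angular": the turn, a rotation vector about the tool's x, y, z in degrees, a list of three. A call has 1 to 10 rows; each row is the pose to reach, as a shift and turn from the pose commanded when the call began, along the tool's axes at that moment; what a row does not reach only later rows make up. A row lasts 1/10 s, in which the tool goes at most 50 mm and 8.59 degrees, less where a joint would pass 70% of its speed; a pose out of reach is approached as far as the arm can. A call with a gripper value outside its range is refused whole. The fingers move at their own pace and stop on an object; the grip force is fixed at half the most. Time passes only in rows, so rows that repeat a pose let the fingers close. It gives the time, the measured TCP pose, the force, the opening and the grip force at its end, in the units of the state.
- ctrl.get_obs(): the state, without advancing time (a new reading comes with each control period).
- ctrl.snapshot(name): name is "side" or "top" or "wrist"; returns the picture (384x512x3 uint8, red, green, blue); there is no depth.
- ctrl.camera_params(name): a dict with "fx", "fy", "cx", "cy" (pixels), "cam_to_world" (4x4, takes a point from camera to world coordinates); the wrist camera has in their place "mount" (4x4, takes a point from camera to tool coordinates, whose origin is the TCP and whose axes are the flange's). Camera axes: x right, y up, looking along -z (the intrinsics and any distortion apply to the point x, -y, -z); pixel columns grow to the right and rows downward; lengths in m; the calibration is good to about 2 mm. A picture is of the moment at which its call begins: read the wrist's pose just before it. camera_params takes no time and is no camera call.
- ctrl.close_job(): hands the job in; it is judged then, once.
The state is a dict: "clock": time; "joint_pos": joint angles; "qvel": joint speeds; "tau": joint torques, N m; "tool_pos": TCP position; "orientation": TCP orientation; "force": force on the tool from outside, world axes, zero at the start; "moment": the same for the moment, N m; "opening": finger opening in m; "gripper_force": force on a finger pad.
Only numpy, scipy, OpenCV 4.12 (cv2) and the standard library are available. Lean on these libraries where they do the work, as an engineer would, in place of code of your own. Each camera call takes 0.05 s, during which the arm holds its last target. There are 200 camera calls.

### The job

The wooden corner bracket lies on its long leg on the drilling board. Tip it over its corner onto its short leg, keeping the corner down on the board and lowering it gently instead of letting it fall, then slide it home so that the short leg is butted flush and square against both low stops, ready for drilling, and let go of it. Leave the other things on the bench where they are.

Things in the scene. Friction and masses are not known exactly. Their poses are not given: they have to be found in the camera images.
- bracket: pale wooden L bracket, loose, 0.15 to 0.31 kg; legs 50 mm wide (its x), 20 mm thick. Origin: middle of the outer corner edge; x along that edge, y along the long leg's outer face (160 mm), z along the short leg's (110 mm); the wood is on the +y, +z side. Starts long leg flat, z up. To tip it, turn it 90 degrees about its +x: y ends up, the short leg points to the end stop. It overbalances at about 62 degrees.
- toe (a point): middle of the edge at the end of the bracket's outer short-leg face, 110 mm from the bracket's origin along its z. Touches the board, against the end stop, when the bracket is home. Axes as the bracket's.
- board: fixed grey-topped board, 250 mm (its x) by 430 mm (its y: -175 to +255), top at z = 18 mm; origin on its underside. Dark wood stops, 14 mm high: end stop with its face at y = -140 mm (x -56 to 94), side stop with its face at x = 70 mm (y -138 to -38). With the bracket home its origin is at board x = 45, y = -30, z = 18 mm, its x along board x, its z along board -y.
- long_end (a point): middle of the edge at the end of the long leg's outer face, 160 mm from the bracket's origin along its y: lies on the board at the start, is the top when the bracket is tipped up. Axes as the bracket's.
- stop_corner (a point): point on the board's top where the faces of the two stops would meet (board x = 70, y = -140, z = 18 mm). Axes as the board's.
- offcut: dark wood offcut, 36 x 50 x 30 mm, on the board beside the end stop, at its near corner. To be left alone. Origin at the centre of its underside.
- mallet: round turned mallet, 80 mm across, 217 mm tall, standing on its head beyond the board. To be left alone. Origin at the centre of its underside.
- glue: white glue bottle with an orange cap, 60 mm across, 160 mm tall, standing beyond the board. To be left alone. Origin at the centre of its underside.
- tape: roll of paper tape lying flat, 100 mm across, 25 mm high, on the bench past the end-stop end of the board. To be left alone. Origin at the centre of its underside.
- spindle: turned wooden spindle with square ends, 260 mm long, 40 mm thick, lying on the bench beyond the board. To be left alone. Origin at the middle of its underside.
- hammer: hammer lying on the bench to the right. To be left alone. Origin under its middle.
- brush: brush lying on the bench at the far left. To be left alone. Origin under its middle.
Things that resemble listed ones, but are neither listed nor needed, are in the scene too. Leave any grey or pink look-alike of the bracket alone.

How it is judged (in metres and radians):
On the way:
1. the bracket stands on its short leg, its long leg upright (angle between bracket's own y axis and vertical below 0.08 rad and height (world z) of bracket below 0.024 m and height (world z) of toe below 0.027 m), for 0.2 s.
At the end, for the whole second after the job is handed in: the bracket stands on its short leg on the board (long leg within 0.04 rad of vertical, corner and toe within 3.5 mm of the board), the short leg's end within 2 mm of the end stop and, at both its corner and its toe, its side within 2 mm of the side stop; at rest and released (angle between bracket's own y axis and vertical below 0.04 rad and height (world z) of each of bracket, toe below 0.0215 m and x of bracket in the frame of board between 0.043 and 0.049 m and x of toe in the frame of board between 0.043 and 0.049 m and y of toe in the frame of board between -0.144 and -0.138 m and linear speed of bracket below 0.02 m/s and angular speed of bracket below 0.1 rad/s); the robot touches nothing.
It fails at once if the bracket's corner is lifted more than 14 mm off the board (height (world z) of bracket above 0.032 m).
It fails at once if the bracket falls or is knocked over (turns faster than 3 rad/s) (angular speed of bracket above 3 rad/s).
It fails at once if something else on the bench is moved more than 20 mm (distance of any of offcut, mallet, glue, tape, spindle, hammer, brush from where it was at the start of the episode above 0.02 m).
It also fails if it takes over 54 s, if anything falls off the work surface, if the arm or the gripper's body presses on something with over 40 N, if the wrist force passes 120 N, or if a joint passes its speed limit or range.

## Working session

There is one attempt and no reset: what is moved stays moved. The work goes in short steps, Python scripts to look and compute and a tool call to move; the robot and the scene stay as the last step left them, time stands still between calls to the robot, and variables do not carry over. Pictures are saved under pics/ and viewed, at most 10 in all, crops included, and the job is handed in when it is done.

Besides the shell and the picture viewer there is one more tool, called after "Call:" as name([rows], argument=value, ...), one row to a line, values as JSON. apply_moves: Moves the arm, as the interface text tells. Its arguments: {"type":"object","properties":{"deltas":{"type":"array"}},"required":["deltas"]}

```bash
mkdir -p pics; python3 - <<'E'
from plant import ctrl
import cv2
print(ctrl.get_obs())
for n in("top","side"):
    im=ctrl.snapshot(n); cv2.imwrite(f"pics/{n}0.png",im[:,:,::-1])
    p=ctrl.camera_params(n); print(n,p)
print(ctrl.camera_params("wrist"),ctrl.hold_point_z)
E
```

```text
{'clock': 0.0, 'joint_pos': array([-5.33353282e+01,  2.05907294e+01,  6.34275360e-01, -2.11380561e-02,
       -7.01350734e+01, -1.65067098e+01]), 'qvel': array([-0.06078263,  0.01609279, -0.02017432, -0.02261991,  0.07360173,
        0.05331593]), 'tau': array([ 1.44460824e-03, -5.82714987e+01,  2.93054777e+01,  6.99721947e+00,
        6.76688593e-03, -1.51999552e-04]), 'tool_pos': array([ 0.23242477, -0.63320639,  0.22563126]), 'orientation': array([ 1.79906598e+02, -6.95590386e-03, -1.59849231e+02]), 'force': array([ 0.43721712,  0.70822171, -0.21842149]), 'moment': array([0.0136203 , 0.02349312, 0.03581344]), 'gripper_force': 0.0, 'opening': 0.08751080151081486}
top {'fx': 400.1940402657348, 'fy': 400.1940402657348, 'cx': 260.56911697932566, 'cy': 190.57268682891907, 'cam_to_world': array([[-1.95952150e-02,  9.77497257e-01, -2.10036044e-01,
         2.55391102e-01],
       [-9.99807974e-01, -1.92018033e-02,  3.91238631e-03,
        -4.24725699e-02],
       [-2.08723908e-04,  2.10072375e-01,  9.77685815e-01,
         1.55224422e+00],
       [ 0.00000000e+00,  0.00000000e+00,  0.000
[... 165 characters left out ...]
[[ 0.74248486,  0.46909639, -0.47818909, -0.28694996],
       [-0.66978719,  0.53062262, -0.51944659, -0.96208558],
       [ 0.01006743,  0.70596615,  0.70817402,  1.35680448],
       [ 0.        ,  0.        ,  0.        ,  1.        ]])}
{'fx': 267.5724146808225, 'fy': 267.5724146808225, 'cx': 249.71682788421518, 'cy': 194.38642092784502, 'mount': array([[-4.92797347e-04,  9.54862312e-01,  2.97048351e-01,
         8.06999763e-02],
       [ 9.99999014e-01,  7.98784567e-05,  1.40220921e-03,
        -1.08557934e-03],
       [ 1.31518896e-03,  2.97048749e-01, -9.54861409e-01,
        -1.58178658e-01],
       [ 0.00000000e+00,  0.00000000e+00,  0.00000000e+00,
         1.00000000e+00]])} 0.0188
```

View pics/top0.png

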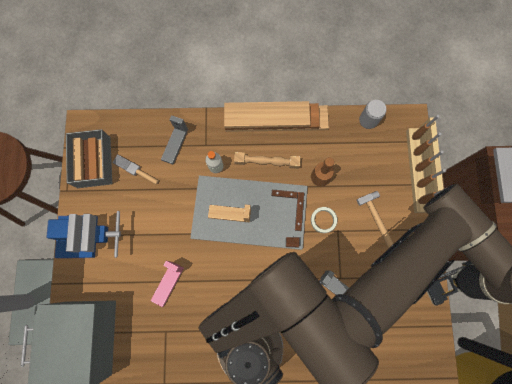

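View pics/side0.png

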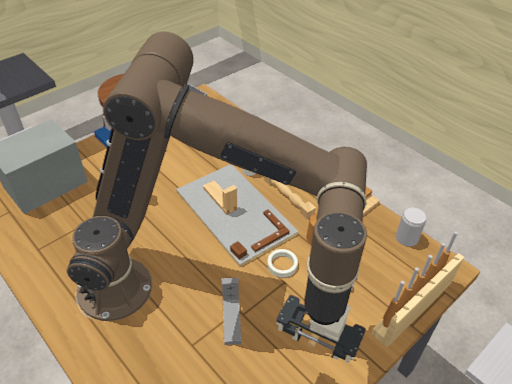

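Look-alikes: pink L (top 167,283), grey L (top 176,140), and grey one near the arm (top 335,283). The pale wooden L on the grey board (top 230,213) fits the description. I'll check it in a close crop.

```bash
python3 - <<'E'
import cv2
a=cv2.imread("pics/top0.png")[172:254,186:314]; cv2.imwrite("pics/c1.png",cv2.resize(a,None,fx=6,fy=6,interpolation=cv2.INTER_CUBIC))
E
```

```text
(no output)
```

View pics/c1.png

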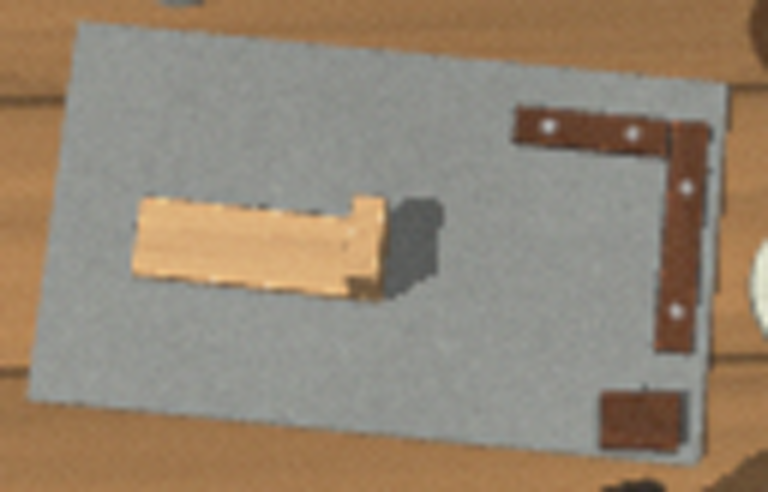

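```bash
cat > h.py <<'E'
import numpy as np, cv2
from plant import ctrl
from scipy.spatial.transform import Rotation as R
def ray(n,u,v,z,T=None):
    p=ctrl.camera_params(n); T=p["cam_to_world"] if T is None else T
    d=T[:3,:3]@np.array([(u-p["cx"])/p["fx"],-(v-p["cy"])/p["fy"],-1]); o=T[:3,3]
    return o+d*(z-o[2])/d[2]
def wristT():
    s=ctrl.get_obs(); T=np.eye(4); T[:3,:3]=R.from_euler("xyz",s["orientation"],degrees=True).as_matrix(); T[:3,3]=s["tool_pos"]
    return T@ctrl.camera_params("wrist")["mount"]
E
python3 - <<'E'
from h import *
c=lambda x,y,z: ray("top",186+(x+.5)/6-.5,172+(y+.5)/6-.5,z)
px=[(80,22),(728,85),(703,465),(30,402)]; B=np.array([(125,255),(125,-175),(-125,-175),(-125,255)])/1e3
W=np.array([c(*p,.018)[:2] for p in px])
M,_=R.align_vectors(np.c_[W-W.mean(0),[0]*4],np.c_[B-B.mean(0),[0]*4]); yaw=M.as_euler("xyz")[2]
c2,s2=np.cos(yaw),np.sin(yaw); Q=np.array([[c2,-s2],[s2,c2]]); o=W.mean(0)-Q@B.mean(0)
print("board",o,np.degrees(yaw)); print("res",(W-(B@Q.T+o)).round(4).tolist())
for n,p,z in [("side stop end face",(515,145),.032),("long top far",(140,197),.038),("long top near",(133,275),.038),("short top inner far",(355,195),.128),("short top outer far",(387,197),.128),("short top outer near",(382,278),.128),("short top inner near",(347,277),.128),("base near outer",(380,300),.018)]:
    w=c(*p,z); print(n,w.round(4),(Q.T@(w[:2]-o)).round(4))
E
```

```text
board [ 0.49778984 -0.04453574] -6.56868340484894
res [[0.0006, -0.0006], [-0.0011, 0.0015], [0.0008, -0.0004], [-0.0002, -0.0005]]
side stop end face [ 0.5606 -0.0902  0.032 ] [ 0.0677 -0.0382]
long top far [0.5302 0.1509 0.038 ] [0.0098 0.1979]
long top near [0.4799 0.155  0.038 ] [-0.0406  0.1962]
short top inner far [0.5126 0.01   0.128 ] [0.0084 0.0558]
short top outer far [ 0.511  -0.0093  0.128 ] [0.009  0.0365]
short top outer near [ 0.4618 -0.0056  0.128 ] [-0.0402  0.0346]
short top inner near [0.4629 0.0153 0.128 ] [-0.0415  0.0555]
base near outer [ 0.4636 -0.0013  0.018 ] [-0.039   0.0391]
```

```bash
cat >> h.py <<'E'
BO=np.array([.4978,-.0445,0]); BR=R.from_euler("z",-6.57,degrees=True)
def b2w(p): return BO+BR.apply(p)
def w2b(p): return BR.inv().apply(np.asarray(p)-BO)
def toolR(a):  # a: degrees below horizontal, pointing to board -y; 90=down
    z=np.array([0,-np.cos(np.radians(a)),-np.sin(np.radians(a))]); y=np.array([-1,0,0])
    return BR*R.from_matrix(np.c_[np.cross(y,z),y,z])
def cur():
    s=ctrl.get_obs(); return s["tool_pos"],R.from_euler("xyz",s["orientation"],degrees=True)
def row(p,Rt):
    p0,R0=cur(); return (R0.inv().apply(p-p0)*1e3).round(1).tolist(),np.degrees((R0.inv()*Rt).as_rotvec()).round(2).tolist()
E
python3 - <<'E'
from h import *
print("mallet",ray("top",325,163,.2),"glue",ray("top",212,155,.15), "spindle",ray("top",266,160,.04))
g=np.array([-.0155,.0365+.140,.041]) # grasp point, board
Rt=toolR(35); ax=BR.inv().apply(Rt.as_matrix()[:,2]); tcp=g+.019*ax
print("tcp",tcp,"hover",tcp-.12*ax)
print(row(b2w(tcp-.12*ax+[0,0,.06]),Rt))
print(row(b2w([-.0155,.06,.33]),toolR(80)))
E
```

```text
mallet [ 0.64036527 -0.27579598  0.2       ] glue [0.69303529 0.12673681 0.15      ] spindle [ 0.70270117 -0.07226851  0.04      ]
tcp [-0.0155      0.16093611  0.03010205] hover [-0.0155      0.25923436  0.09893122]
([-554.7, 699.7, 67.7], [30.35, 49.17, -58.11])
([-465.1, 522.0, -103.6], [5.61, 9.0, -63.11])
```

Call:
apply_moves([
  {"fingers":87,"delta_pos":[-46,52,-10],"angular":[0.5,0.9,-6.3]},
  {"fingers":87,"delta_pos":[-93,104,-21],"angular":[1.1,1.8,-12.6]},
  {"fingers":87,"delta_pos":[-140,157,-31],"angular":[1.7,2.7,-19]},
  {"fingers":87,"delta_pos":[-186,209,-41],"angular":[2.2,3.6,-25]},
  {"fingers":87,"delta_pos":[-233,261,-52],"angular":[2.8,4.5,-31.5]},
  {"fingers":87,"delta_pos":[-279,313,-62],"angular":[3.4,5.4,-38]},
  {"fingers":87,"delta_pos":[-326,365,-73],"angular":[4,6.3,-44]},
  {"fingers":87,"delta_pos":[-372,418,-83],"angular":[4.5,7.2,-50.5]},
  {"fingers":87,"delta_pos":[-465,522,-104],"angular":[5.6,9,-63]},
  {"fingers":87,"delta_pos":[-465,522,-104],"angular":[5.6,9,-63]},
])

```text
clock: 1.1
tool_pos: [0.4141, -0.1717, 0.3005]
orientation: [-179.9, -10.1, -96.3]
force: [0.7, -1.1, -0.2]
opening: 0.0865
gripper_force: 0.0
```

Call:
apply_moves([
  {"fingers":87,"delta_pos":[0,0,0],"angular":[0,0,0]},
  {"fingers":87,"delta_pos":[0,0,0],"angular":[0,0,0]},
])

```text
clock: 1.3
tool_pos: [0.4147, -0.1721, 0.2999]
orientation: [-180.0, -10.1, -96.5]
force: [0.6, -0.3, 0.4]
opening: 0.0869
gripper_force: 0.0
```

```bash
python3 - <<'E'
from h import *
print(ctrl.get_obs())
print(row(b2w([-.0155,.06,.33]),toolR(80)))
E
```

```text
{'clock': 1.3, 'joint_pos': array([ 11.57568138,  -5.30509968, -25.09382624,   9.98503631,
       -73.54869414, -21.15069153]), 'qvel': array([-3.38275261,  0.17258349, -0.43352196, -0.1852267 ,  0.16919368,
        0.20074739]), 'tau': array([  1.602218  , -22.2224772 ,  30.07569909,   7.54713178,
        -0.1662596 ,  -0.07728445]), 'tool_pos': array([ 0.41466833, -0.1720514 ,  0.29993006]), 'orientation': array([-179.95286226,  -10.05672178,  -96.46528913]), 'force': array([ 0.60058887, -0.27074798,  0.43034655]), 'moment': array([ 0.6133604 ,  0.01664291, -0.03661583]), 'gripper_force': 0.0, 'opening': 0.08689421040889699}
([-187.9, -52.9, -63.8], [-0.07, -0.06, 0.1])
```

```bash
python3 - <<'E'
from h import *
p0,R0=cur()
pb=w2b(p0); print(pb)
# straight to hover in linear interpolation, with wood top 0.128 beneath: report
Rt=toolR(35); ax=BR.inv().apply(Rt.as_matrix()[:,2]); tcp=np.array([-.0155,.1609,.0301])
print(row(b2w([-.0155,.16,.33]),toolR(60)))
print(row(b2w(tcp-.12*ax+[0,0,.06]),Rt))
E
```

```text
[-0.06799168 -0.13622542  0.29993006]
([-286.3, -53.1, -81.3], [-0.08, 19.94, 0.09])
([-413.9, -53.2, 69.8], [-0.1, 44.94, 0.07])
```

Call:
apply_moves([
  {"fingers":87,"delta_pos":[-48,-9,-13],"angular":[0,3.3,0]},
  {"fingers":87,"delta_pos":[-96,-18,-27],"angular":[0,6.6,0]},
  {"fingers":87,"delta_pos":[-144,-27,-41],"angular":[0,10,0]},
  {"fingers":87,"delta_pos":[-190,-36,-54],"angular":[0,13.3,0]},
  {"fingers":87,"delta_pos":[-238,-45,-67],"angular":[0,16.6,0]},
  {"fingers":87,"delta_pos":[-286,-53,-81],"angular":[0,20,0]},
  {"fingers":87,"delta_pos":[-318,-53,-44],"angular":[0,26,0]},
  {"fingers":87,"delta_pos":[-350,-53,-6],"angular":[0,32,0]},
  {"fingers":87,"delta_pos":[-380,-53,31],"angular":[0,38,0]},
  {"fingers":87,"delta_pos":[-414,-53,70],"angular":[0,45,0]},
])

```text
clock: 2.3
tool_pos: [0.5137, 0.2112, 0.1592]
orientation: [-179.8, -55.2, -97.0]
force: [1.8, 1.1, 0.8]
opening: 0.087
gripper_force: 0.0
```

Call:
apply_moves([
  {"fingers":87,"delta_pos":[0,0,0],"angular":[0,0,0]},
  {"fingers":87,"delta_pos":[0,0,0],"angular":[0,0,0]},
  {"fingers":87,"delta_pos":[0,0,0],"angular":[0,0,0]},
])

```text
clock: 2.6
tool_pos: [0.514, 0.2113, 0.1619]
orientation: [-179.7, -54.9, -97.0]
force: [0.5, -0.6, 2.2]
opening: 0.0872
gripper_force: 0.0
```

```bash
python3 - <<'E'
from h import *
s=ctrl.get_obs();print(s["joint_pos"],w2b(s["tool_pos"]))
Rt=toolR(35); ax=BR.inv().apply(Rt.as_matrix()[:,2]); tcp=np.array([-.0155,.1609,.0301])
print(row(b2w(tcp-.12*ax+[0,0,.06]),Rt),row(b2w(tcp-.06*ax),Rt))
T=wristT(); im=ctrl.snapshot("wrist"); cv2.imwrite("pics/w1.png",im[:,:,::-1]); np.save("w1.npy",T)
E
```

```text
[ 56.98849499  37.88707098  -9.57081459  21.35632367 -94.13831186
 -72.68494908] [-0.01315425  0.25592799  0.16191758]
([-4.3, 2.4, -1.0], [0.07, 0.09, -0.25]) ([-53.3, 2.5, 93.5], [0.07, 0.09, -0.25])
```

View pics/w1.png

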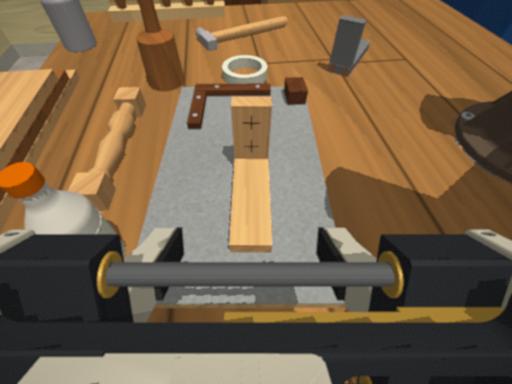

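```bash
python3 - <<'E'
from h import *
T=np.load("w1.npy"); im=cv2.imread("pics/w1.png"); cv2.imwrite("pics/w1c.png",cv2.resize(im[80:260,170:340],None,fx=3.3,fy=3.3,interpolation=cv2.INTER_CUBIC))
for p,z in [((229,246),.038),((272,246),.038),((234,158),.038),((270,158),.038),((190,125),.032),((186,86),.018),((306,86),.018)]:
    print(p,w2b(ray("wrist",*p,z,T)).round(4))
E
```

```text
(229, 246) [0.0115 0.196  0.038 ]
(272, 246) [-0.0382  0.1963  0.038 ]
(234, 158) [0.0103 0.0525 0.038 ]
(270, 158) [-0.0431  0.053   0.038 ]
(190, 125) [ 0.088  -0.0333  0.032 ]
(186, 86) [ 0.1182 -0.1796  0.018 ]
(306, 86) [-0.1301 -0.1768  0.018 ]
```

View pics/w1c.png

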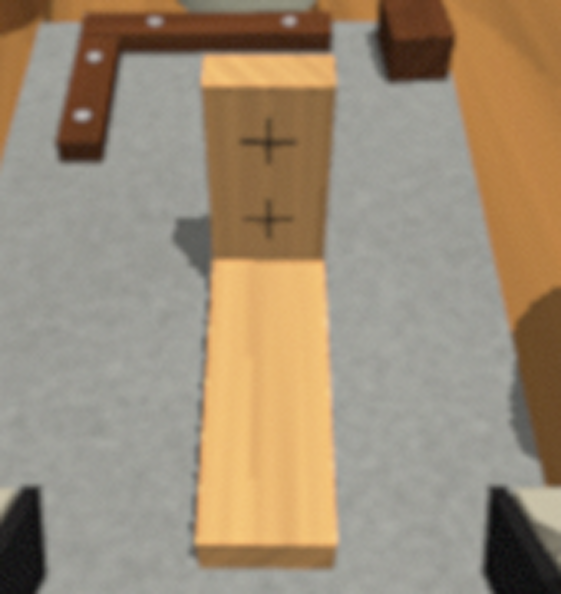

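The pale bracket is confirmed: long end edge at px (230–272, 246), inner corner at (234–268, 158), end stop at the far end (row 90), glue on the left clear of the gripper. Next, the approach.

Call:
apply_moves([
  {"fingers":87,"delta_pos":[-27,0,24],"angular":[0,0,0]},
  {"fingers":87,"delta_pos":[-53,0.5,50],"angular":[0,0,0]},
  {"fingers":87,"delta_pos":[-53,0.5,93],"angular":[0,0,0]},
  {"fingers":87,"delta_pos":[-53,0.5,113],"angular":[0,0,0]},
  {"fingers":87,"delta_pos":[-53,0.5,133],"angular":[0,0,0]},
  {"fingers":87,"delta_pos":[-53,0.5,143],"angular":[0,0,0]},
  {"fingers":87,"delta_pos":[-53,0.5,143],"angular":[0,0,0]},
  {"fingers":87,"delta_pos":[-53,0.5,143],"angular":[0,0,0]},
])

```text
clock: 3.45
tool_pos: [0.5037, 0.127, 0.0378]
orientation: [-179.5, -54.7, -97.1]
force: [0.1, 0.3, -0.2]
opening: 0.0865
gripper_force: 0.0
```

```bash
python3 - <<'E'
from h import *
p,Rc=cur(); print(w2b(p),ctrl.get_obs()["force"])
print(row(b2w([-.0135,.1609,.0301]),toolR(35)))
E
```

```text
[-0.01380311  0.17102181  0.03775714] [ 0.06066366  0.32799942 -0.22221287]
([-0.4, -0.3, 12.7], [-0.06, 0.28, -0.28])
```

Final 12 mm, then close.

Call:
apply_moves([
  {"fingers":87,"delta_pos":[0,0,7],"angular":[0,0,0]},
  {"fingers":87,"delta_pos":[0,0,12],"angular":[0,0,0]},
  {"fingers":87,"delta_pos":[0,0,12],"angular":[0,0,0]},
  {"fingers":40,"delta_pos":[0,0,12],"angular":[0,0,0]},
  {"fingers":40,"delta_pos":[0,0,12],"angular":[0,0,0]},
  {"fingers":40,"delta_pos":[0,0,12],"angular":[0,0,0]},
  {"fingers":40,"delta_pos":[0,0,12],"angular":[0,0,0]},
  {"fingers":40,"delta_pos":[0,0,12],"angular":[0,0,0]},
])

```text
clock: 4.25
tool_pos: [0.5012, 0.116, 0.028]
orientation: [-179.9, -55.1, -96.7]
force: [-0.0, -0.3, -0.6]
opening: 0.0527
gripper_force: 0.1
```

Call:
apply_moves([
  {"fingers":40,"delta_pos":[0,0,0],"angular":[0,0,0]},
  {"fingers":40,"delta_pos":[0,0,0],"angular":[0,0,0]},
  {"fingers":40,"delta_pos":[0,0,0],"angular":[0,0,0]},
])

```text
clock: 4.55
tool_pos: [0.5013, 0.116, 0.028]
orientation: [-179.9, -55.1, -96.7]
force: [0.1, 0.8, -0.7]
opening: 0.0495
gripper_force: 30.0
```

```bash
cat > tip.py <<'E'
import sys
from h import *
# piv: board y,z of corner; angles
py,pz=float(sys.argv[1]),float(sys.argv[2]); lift=float(sys.argv[3])
p0,R0=cur(); b=w2b(p0); s=ctrl.get_obs(); print(s["opening"],s["gripper_force"],s["force"],b)
ax=BR.apply([1,0,0]); print("axis in tool",R0.inv().apply(ax))
piv=np.array([b[0],py,pz])
for t in map(float,sys.argv[4:]):
    q=R.from_euler("x",t,degrees=True).apply(b-piv)+piv+[0,0,lift]
    print(t,(R0.inv().apply(b2w(q)-p0)*1e3).round(1),(R0.inv().apply(ax)*t).round(2))
E
python3 tip.py .036 .018 .0015 3 6 9 12 15 18 21 24 27 30
```

```text
0.04950217711431502 29.999871253967285 [ 0.12078364  0.76132463 -0.68649177] [-0.01493079  0.15988109  0.02800525]
axis in tool [-1.78893822e-03 -9.99998067e-01 -8.15736966e-04]
3.0 [ 6.9 -0.  -4. ] [-0.01 -3.   -0.  ]
6.0 [12.8 -0.  -6.8] [-0.01 -6.   -0.  ]
9.0 [18.8 -0.  -9.4] [-0.02 -9.   -0.01]
12.0 [ 24.9  -0.  -11.6] [-2.0e-02 -1.2e+01 -1.0e-02]
15.0 [ 31.1  -0.  -13.4] [-3.0e-02 -1.5e+01 -1.0e-02]
18.0 [ 37.5  -0.1 -15. ] [-3.0e-02 -1.8e+01 -1.0e-02]
21.0 [ 43.8  -0.1 -16.2] [-4.0e-02 -2.1e+01 -2.0e-02]
24.0 [ 50.3  -0.1 -17.1] [-4.0e-02 -2.4e+01 -2.0e-02]
27.0 [ 56.8  -0.1 -17.7] [-5.0e-02 -2.7e+01 -2.0e-02]
30.0 [ 63.3  -0.1 -17.9] [-5.e-02 -3.e+01 -2.e-02]
```

Call:
apply_moves([
  {"fingers":40,"delta_pos":[6.9,0,-4],"angular":[0,-3,0]},
  {"fingers":40,"delta_pos":[12.8,0,-6.8],"angular":[0,-6,0]},
  {"fingers":40,"delta_pos":[18.8,0,-9.4],"angular":[0,-9,0]},
  {"fingers":40,"delta_pos":[24.9,0,-11.6],"angular":[0,-12,0]},
  {"fingers":40,"delta_pos":[31.1,0,-13.4],"angular":[0,-15,0]},
  {"fingers":40,"delta_pos":[37.5,0,-15],"angular":[0,-18,0]},
  {"fingers":40,"delta_pos":[43.8,0,-16.2],"angular":[0,-21,0]},
  {"fingers":40,"delta_pos":[50.3,0,-17.1],"angular":[0,-24,0]},
  {"fingers":40,"delta_pos":[56.8,0,-17.7],"angular":[0,-27,0]},
  {"fingers":40,"delta_pos":[63.3,0,-17.9],"angular":[0,-30,0]},
])

```text
clock: 5.55
tool_pos: [0.4984, 0.0944, 0.0904]
orientation: [-179.9, -24.9, -96.7]
force: [0.0, -0.6, -1.9]
opening: 0.0498
gripper_force: 30.0
```

Call:
apply_moves([
  {"fingers":40,"delta_pos":[0,0,0],"angular":[0,0,0]},
  {"fingers":40,"delta_pos":[0,0,0],"angular":[0,0,0]},
  {"fingers":40,"delta_pos":[0,0,0],"angular":[0,0,0]},
])

```text
clock: 5.85
tool_pos: [0.4985, 0.0946, 0.0898]
orientation: [-180.0, -25.1, -96.7]
force: [-0.3, 0.2, -1.5]
opening: 0.0497
gripper_force: 30.0
```

```bash
python3 tip.py .036 .0195 0 3 6 9 12 15 18 21 24 27 30;python3 - <<'E'
from h import *
im=ctrl.snapshot("side"); cv2.imwrite("pics/s1.png",cv2.resize(im[140:280,150:340,::-1],None,fx=4,fy=4,interpolation=cv2.INTER_CUBIC))
E
```

```text
0.04968217926537773 29.99931424856186 [-0.27458882  0.21284715 -1.54487645] [-0.01519316  0.13827993  0.0897772 ]
axis in tool [-1.72082799e-03 -9.99998486e-01 -2.59213662e-04]
3.0 [ 5.7 -0.  -3.1] [-0.01 -3.   -0.  ]
6.0 [11.5 -0.  -6. ] [-0.01 -6.   -0.  ]
9.0 [17.5 -0.  -8.5] [-0.02 -9.   -0.  ]
12.0 [ 23.6  -0.  -10.7] [ -0.02 -12.    -0.  ]
15.0 [ 29.9  -0.  -12.6] [ -0.03 -15.    -0.  ]
18.0 [ 36.2  -0.1 -14.1] [ -0.03 -18.    -0.  ]
21.0 [ 42.5  -0.1 -15.4] [-4.0e-02 -2.1e+01 -1.0e-02]
24.0 [ 49.   -0.1 -16.3] [-4.0e-02 -2.4e+01 -1.0e-02]
27.0 [ 55.4  -0.1 -16.8] [-5.0e-02 -2.7e+01 -1.0e-02]
30.0 [ 61.9  -0.1 -17. ] [-5.e-02 -3.e+01 -1.e-02]
```

View pics/s1.png

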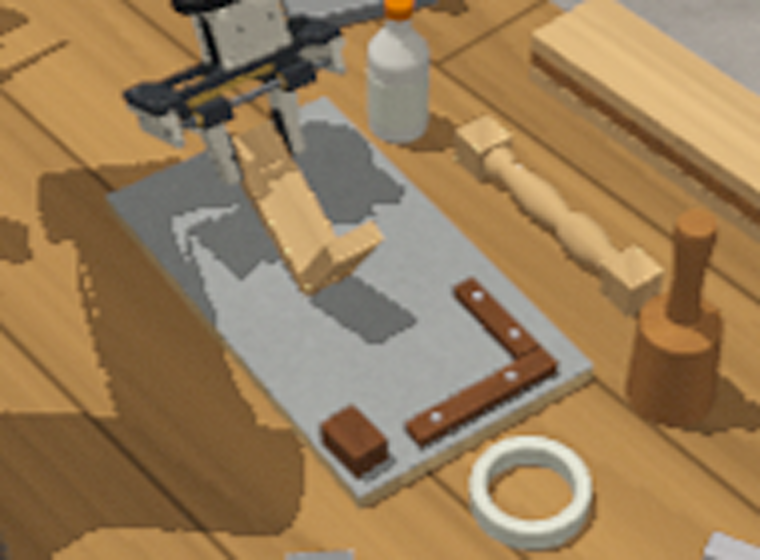

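The bracket is tilted about 30° with its corner near the board at crop (310,290), so I continue.

Call:
apply_moves([
  {"fingers":40,"delta_pos":[5.7,0,-3.1],"angular":[0,-3,0]},
  {"fingers":40,"delta_pos":[11.5,0,-6],"angular":[0,-6,0]},
  {"fingers":40,"delta_pos":[17.5,0,-8.5],"angular":[0,-9,0]},
  {"fingers":40,"delta_pos":[23.6,0,-10.7],"angular":[0,-12,0]},
  {"fingers":40,"delta_pos":[29.9,0,-12.6],"angular":[0,-15,0]},
  {"fingers":40,"delta_pos":[36.2,0,-14.1],"angular":[0,-18,0]},
  {"fingers":40,"delta_pos":[42.5,0,-15.4],"angular":[0,-21,0]},
  {"fingers":40,"delta_pos":[49,0,-16.3],"angular":[0,-24,0]},
  {"fingers":40,"delta_pos":[55.4,0,-16.8],"angular":[0,-27,0]},
  {"fingers":40,"delta_pos":[61.9,0,-17],"angular":[0,-30,0]},
])

```text
clock: 6.9
tool_pos: [0.4925, 0.0461, 0.1313]
orientation: [180.0, 5.0, -96.6]
force: [0.1, 0.3, -1.8]
opening: 0.0501
gripper_force: 30.0
```

Call:
apply_moves([
  {"fingers":40,"delta_pos":[0,0,0],"angular":[0,0,0]},
  {"fingers":40,"delta_pos":[0,0,0],"angular":[0,0,0]},
])

```text
clock: 7.1
tool_pos: [0.4928, 0.0457, 0.1313]
orientation: [180.0, 4.8, -96.7]
force: [0.1, -0.4, -1.6]
opening: 0.0498
gripper_force: 30.0
```

```bash
python3 tip.py .036 .0195 0 3 6 9 12 15 18 21 24 27 30; python3 -c "
from h import *
print(ctrl.get_obs()['joint_pos'])"
```

```text
0.04975639985866929 29.999573528766632 [ 0.07777444 -0.38359883 -1.59321938] [-0.01527759  0.08901658  0.13131413]
axis in tool [-2.63450954e-03 -9.99996530e-01 -1.08752316e-05]
3.0 [ 5.7 -0.  -3.1] [-0.01 -3.   -0.  ]
6.0 [11.5 -0.  -5.9] [-0.02 -6.   -0.  ]
9.0 [17.5 -0.  -8.4] [-0.02 -9.   -0.  ]
12.0 [ 23.6  -0.1 -10.6] [ -0.03 -12.    -0.  ]
15.0 [ 29.8  -0.1 -12.5] [ -0.04 -15.    -0.  ]
18.0 [ 36.1  -0.1 -14. ] [ -0.05 -18.    -0.  ]
21.0 [ 42.5  -0.1 -15.2] [ -0.06 -21.    -0.  ]
24.0 [ 48.9  -0.1 -16.1] [ -0.06 -24.    -0.  ]
27.0 [ 55.3  -0.1 -16.6] [ -0.07 -27.    -0.  ]
30.0 [ 61.8  -0.2 -16.8] [ -0.08 -30.    -0.  ]
[ 24.61550902   8.16961489 -27.75678411  -5.27113562 -51.68539642
 -28.15321596]
```

Call:
apply_moves([
  {"fingers":40,"delta_pos":[5.7,0,-3.1],"angular":[0,-3,0]},
  {"fingers":40,"delta_pos":[11.5,0,-5.9],"angular":[0,-6,0]},
  {"fingers":40,"delta_pos":[17.5,0,-8.4],"angular":[0,-9,0]},
  {"fingers":40,"delta_pos":[23.6,0,-10.6],"angular":[0,-12,0]},
  {"fingers":40,"delta_pos":[29.8,0,-12.5],"angular":[0,-15,0]},
  {"fingers":40,"delta_pos":[36.1,0,-14],"angular":[0,-18,0]},
  {"fingers":40,"delta_pos":[42.5,0,-15.2],"angular":[0,-21,0]},
  {"fingers":40,"delta_pos":[48.9,0,-16.1],"angular":[0,-24,0]},
  {"fingers":40,"delta_pos":[55.3,0,-16.6],"angular":[0,-27,0]},
  {"fingers":40,"delta_pos":[58.6,0,-16.7],"angular":[0,-28.5,0]},
])

```text
clock: 8.1
tool_pos: [0.4857, -0.0138, 0.1426]
orientation: [179.9, 33.5, -96.7]
force: [-0.5, 0.4, 0.1]
opening: 0.0497
gripper_force: 30.0
```

Call:
apply_moves([
  {"fingers":40,"delta_pos":[0,0,0],"angular":[0,0,0]},
  {"fingers":40,"delta_pos":[0,0,0],"angular":[0,0,0]},
])

```text
clock: 8.3
tool_pos: [0.4856, -0.0133, 0.1426]
orientation: [179.9, 33.4, -96.7]
force: [-0.5, -0.8, -1.2]
opening: 0.0495
gripper_force: 30.0
```

```bash
python3 tip.py .036 .0195 0 1.5; python3 - <<'E'
from h import *
p,Rc=cur(); print(Rc.inv().apply([0,0,-1])*1, "board -y:",Rc.inv().apply(BR.apply([0,-1,0])),"board x",Rc.inv().apply(BR.apply([1,0,0])))
print(ctrl.get_obs()['joint_pos'])
im=ctrl.snapshot("side"); cv2.imwrite("pics/s2.png",cv2.resize(im[120:280,150:340,::-1],None,fx=3.7,fy=3.7,interpolation=cv2.INTER_CUBIC))
E
```

```text
0.04952880072374551 30.00002682209015 [-0.53487092 -0.78725712 -1.19704533] [-0.01566295  0.02961873  0.14261595]
axis in tool [-1.92640470e-03 -9.99997994e-01 -5.48516813e-04]
1.5 [ 2.8 -0.  -1.6] [-0.  -1.5 -0. ]
[ 0.54988289 -0.00151744  0.83524039] board -y: [ 0.83523954 -0.00130739 -0.54988471] board x [-1.92640470e-03 -9.99997994e-01 -5.48516813e-04]
[ -7.96148601  13.34260428 -15.77069285 -36.73771811 -66.7819719
  17.97289434]
```

View pics/s2.png

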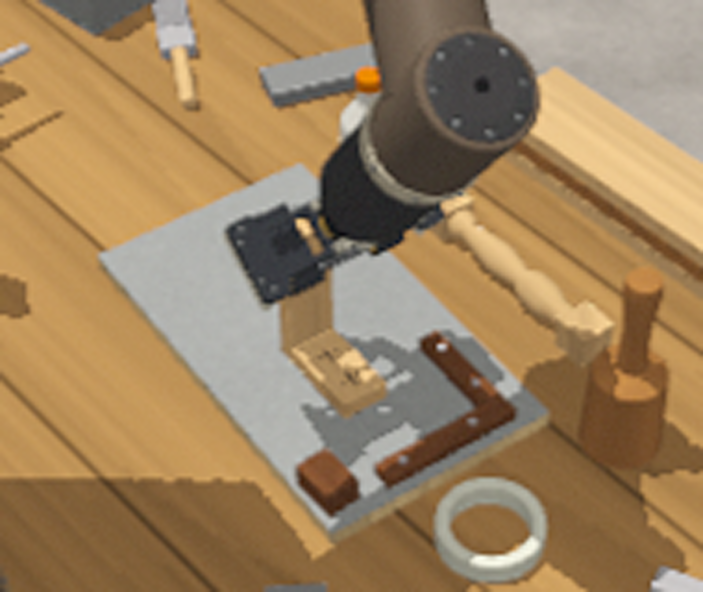

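Call:
apply_moves([
  {"fingers":40,"delta_pos":[2.9,0,-1.6],"angular":[0,-1.6,0]},
  {"fingers":40,"delta_pos":[3.4,0,-0.8],"angular":[0,-1.6,0]},
  {"fingers":40,"delta_pos":[3.7,0,-0.4],"angular":[0,-1.6,0]},
  {"fingers":40,"delta_pos":[4.0,0,0],"angular":[0,-1.6,0]},
  {"fingers":40,"delta_pos":[4.0,0,0],"angular":[0,-1.6,0]},
  {"fingers":40,"delta_pos":[4.0,0,0],"angular":[0,-1.6,0]},
])

```text
clock: 8.95
tool_pos: [0.4852, -0.0159, 0.1423]
orientation: [-179.9, 35.0, -96.5]
force: [-3.4, 0.5, 9.7]
opening: 0.0495
gripper_force: 30.0
```

Call:
apply_moves([
  {"fingers":40,"delta_pos":[-0.25,0,-0.35],"angular":[0,0,0]},
  {"fingers":40,"delta_pos":[4.7,-5,-3.8],"angular":[0,0,0]},
  {"fingers":40,"delta_pos":[10.4,-11,-7.8],"angular":[0,0,0]},
  {"fingers":40,"delta_pos":[16.1,-17,-11.8],"angular":[0,0,0]},
  {"fingers":40,"delta_pos":[21.8,-23,-15.8],"angular":[0,0,0]},
  {"fingers":40,"delta_pos":[27.6,-29,-19.8],"angular":[0,0,0]},
  {"fingers":40,"delta_pos":[33.3,-35,-23.8],"angular":[0,0,0]},
  {"fingers":40,"delta_pos":[39.0,-41,-27.8],"angular":[0,0,0]},
  {"fingers":40,"delta_pos":[43.1,-46,-30.7],"angular":[0,0,0]},
  {"fingers":40,"delta_pos":[47.2,-50,-33.6],"angular":[0,0,0]},
])

```text
clock: 9.95
tool_pos: [0.5283, -0.0775, 0.1428]
orientation: [180.0, 35.2, -96.6]
force: [-1.7, 3.0, 6.9]
opening: 0.0499
gripper_force: 30.0
```

Call:
apply_moves([
  {"fingers":40,"delta_pos":[0,0,0],"angular":[0,0,0]},
  {"fingers":40,"delta_pos":[0,0,0],"angular":[0,0,0]},
])

```text
clock: 10.15
tool_pos: [0.5287, -0.0783, 0.1424]
orientation: [-180.0, 35.1, -96.6]
force: [-0.8, 5.1, 6.7]
opening: 0.0501
gripper_force: 30.0
```

```bash
python3 - <<'E'
from h import *
s=ctrl.get_obs(); print(w2b(s["tool_pos"]),BR.inv().apply(s["force"]),s["moment"],s["orientation"])
im=ctrl.snapshot("side"); cv2.imwrite("pics/s3.png",cv2.resize(im[175:275,190:320,::-1],None,fx=5.5,fy=5.5,interpolation=cv2.INTER_CUBIC))
E
```

```text
[ 0.03457298 -0.03008257  0.14244144] [-1.37295962  4.93149461  6.67472294] [0.50914077 0.46051793 0.21110472] [-179.95661807   35.07162087  -96.55825375]
```

View pics/s3.png

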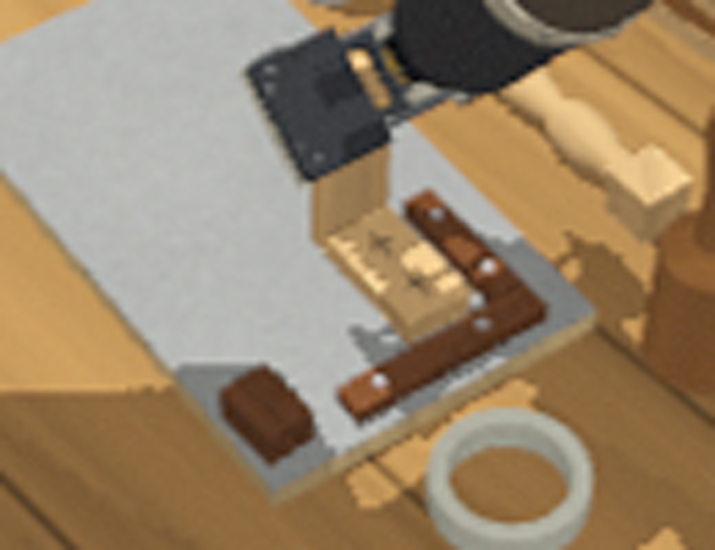

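Close to both stops: the side gap is about 10 mm and the end gap about 7 mm, with everything else untouched. Now +x in slow steps.

Call:
apply_moves([
  {"fingers":40,"delta_pos":[-0.1,-1.5,-0.15],"angular":[0,0,0]},
  {"fingers":40,"delta_pos":[-0.1,-3,-0.15],"angular":[0,0,0]},
  {"fingers":40,"delta_pos":[-0.1,-4.5,-0.15],"angular":[0,0,0]},
  {"fingers":40,"delta_pos":[-0.1,-6,-0.15],"angular":[0,0,0]},
  {"fingers":40,"delta_pos":[-0.1,-7,-0.15],"angular":[0,0,0]},
  {"fingers":40,"delta_pos":[-0.1,-8,-0.15],"angular":[0,0,0]},
])

```text
clock: 10.8
tool_pos: [0.5337, -0.0792, 0.1425]
orientation: [179.7, 35.1, -96.7]
force: [-9.3, 1.9, 12.6]
opening: 0.0497
gripper_force: 30.1
```

Call:
apply_moves([
  {"fingers":40,"delta_pos":[0,-1,0],"angular":[0,0,0]},
  {"fingers":40,"delta_pos":[0,-1,0],"angular":[0,0,0]},
])

```text
clock: 11.0
tool_pos: [0.5351, -0.0795, 0.1425]
orientation: [179.7, 35.1, -96.6]
force: [-7.7, 2.9, 10.6]
opening: 0.0496
gripper_force: 30.0
```

Call:
apply_moves([
  {"fingers":40,"delta_pos":[0,-1,0],"angular":[0,0,0]},
  {"fingers":40,"delta_pos":[0,-1,0],"angular":[0,0,0]},
])

```text
clock: 11.2
tool_pos: [0.5356, -0.0795, 0.1425]
orientation: [179.7, 35.1, -96.7]
force: [-9.2, 2.8, 12.1]
opening: 0.0496
gripper_force: 30.1
```

Call:
apply_moves([
  {"fingers":40,"delta_pos":[-0.4,0,-0.55],"angular":[0,0,0]},
  {"fingers":40,"delta_pos":[-0.4,0,-0.55],"angular":[0,0,0]},
])

```text
clock: 11.4
tool_pos: [0.5387, -0.0809, 0.1424]
orientation: [-179.9, 35.0, -96.6]
force: [-1.1, 1.1, 1.2]
opening: 0.0497
gripper_force: 30.0
```

Call:
apply_moves([
  {"fingers":40,"delta_pos":[-0.4,0,-0.55],"angular":[0,0,0]},
  {"fingers":40,"delta_pos":[-0.4,0,-0.55],"angular":[0,0,0]},
])

```text
clock: 11.6
tool_pos: [0.5387, -0.0812, 0.1431]
orientation: [-179.9, 35.0, -96.6]
force: [-0.3, -0.3, -1.2]
opening: 0.05
gripper_force: 30.0
```

```bash
python3 - <<'E'
from h import *
s=ctrl.get_obs(); print(w2b(s["tool_pos"]),BR.inv().apply(s["force"]),s["moment"],s["orientation"])
im=ctrl.snapshot("side"); cv2.imwrite("pics/s4.png",cv2.resize(im[195:265,230:310,::-1],None,fx=8,fy=8,interpolation=cv2.INTER_CUBIC))
E
```

```text
[ 0.04485739 -0.03173971  0.14305223] [-0.28787789 -0.32615764 -1.16679325] [-2.29655751  0.40973596  0.04301248] [-179.9239789    34.99439861  -96.61643742]
```

View pics/s4.png

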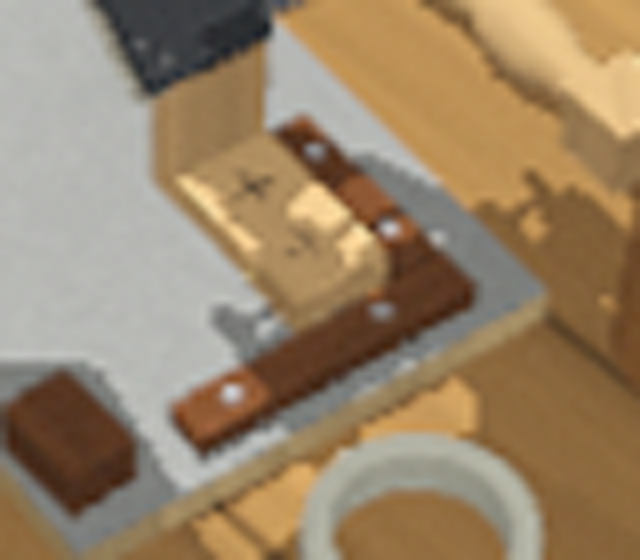

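It was friction. The load is now light and the side gap is almost closed, so I creep +x, watching the force.

Call:
apply_moves([
  {"fingers":40,"delta_pos":[0.1,-0.7,0.2],"angular":[0,0,0]},
  {"fingers":40,"delta_pos":[0.1,-1.4,0.2],"angular":[0,0,0]},
  {"fingers":40,"delta_pos":[0.1,-2,0.2],"angular":[0,0,0]},
  {"fingers":40,"delta_pos":[0.1,-2,0.2],"angular":[0,0,0]},
])

```text
clock: 12.05
tool_pos: [0.5404, -0.0815, 0.1429]
orientation: [-180.0, 35.0, -96.6]
force: [-1.2, 0.2, -2.7]
opening: 0.0497
gripper_force: 30.0
```

Call:
apply_moves([
  {"fingers":40,"delta_pos":[0,-0.8,0],"angular":[0,0,0]},
  {"fingers":40,"delta_pos":[0,-1.5,0],"angular":[0,0,0]},
  {"fingers":40,"delta_pos":[0,-1.5,0],"angular":[0,0,0]},
])

```text
clock: 12.35
tool_pos: [0.5409, -0.0814, 0.1429]
orientation: [179.9, 35.1, -96.7]
force: [-5.0, 0.4, 1.3]
opening: 0.0497
gripper_force: 30.0
```

Call:
apply_moves([
  {"fingers":40,"delta_pos":[0,-0.8,0],"angular":[0,0,0]},
  {"fingers":40,"delta_pos":[0,-1.5,0],"angular":[0,0,0]},
  {"fingers":40,"delta_pos":[0,-1.5,0],"angular":[0,0,0]},
])

```text
clock: 12.65
tool_pos: [0.5414, -0.0813, 0.1429]
orientation: [179.8, 35.1, -96.7]
force: [-7.5, 0.1, 4.2]
opening: 0.0496
gripper_force: 30.1
```

Side contact (−7.5 N). I ease off 1 mm and slide toward the end stop.

Call:
apply_moves([
  {"fingers":40,"delta_pos":[0,1.2,0],"angular":[0,0,0]},
  {"fingers":40,"delta_pos":[0.8,1.2,-0.6],"angular":[0,0,0]},
  {"fingers":40,"delta_pos":[1.6,1.2,-1.1],"angular":[0,0,0]},
  {"fingers":40,"delta_pos":[2.5,1.2,-1.7],"angular":[0,0,0]},
  {"fingers":40,"delta_pos":[3.3,1.2,-2.3],"angular":[0,0,0]},
  {"fingers":40,"delta_pos":[3.3,1.2,-2.3],"angular":[0,0,0]},
])

```text
clock: 13.25
tool_pos: [0.5408, -0.0832, 0.1436]
orientation: [179.9, 35.3, -96.7]
force: [-4.2, 7.5, 4.5]
opening: 0.0496
gripper_force: 30.0
```

Call:
apply_moves([
  {"fingers":40,"delta_pos":[0.8,0,-0.6],"angular":[0,0,0]},
  {"fingers":40,"delta_pos":[1.6,0,-1.1],"angular":[0,0,0]},
  {"fingers":40,"delta_pos":[1.6,0,-1.1],"angular":[0,0,0]},
])

```text
clock: 13.55
tool_pos: [0.5406, -0.0844, 0.144]
orientation: [179.9, 35.3, -96.6]
force: [-3.9, 9.7, 7.1]
opening: 0.0496
gripper_force: 30.0
```

Call:
apply_moves([
  {"fingers":40,"delta_pos":[0.8,0,-0.6],"angular":[0,0,0]},
  {"fingers":40,"delta_pos":[1.6,0,-1.1],"angular":[0,0,0]},
  {"fingers":40,"delta_pos":[1.6,0,-1.1],"angular":[0,0,0]},
])

```text
clock: 13.85
tool_pos: [0.5406, -0.0858, 0.1445]
orientation: [179.9, 35.4, -96.6]
force: [-4.7, 12.1, 9.0]
opening: 0.0496
gripper_force: 30.0
```

```bash
python3 - <<'E'
from h import *
s=ctrl.get_obs(); print(w2b(s["tool_pos"]),BR.inv().apply(s["force"]),s["moment"],s["orientation"])
E
```

```text
[ 0.04720136 -0.03612618  0.14448323] [-6.01683079 11.50471813  8.96917258] [4.04577572 2.05737633 1.13563084] [179.94995641  35.38029601 -96.59132238]
```

Call:
apply_moves([
  {"fingers":40,"delta_pos":[-2.9,0,2],"angular":[0,0,0]},
  {"fingers":40,"delta_pos":[-4.1,0,2.8],"angular":[0,0,0]},
  {"fingers":40,"delta_pos":[-4.1,0,2.8],"angular":[0,0,0]},
])

```text
clock: 14.15
tool_pos: [0.5408, -0.084, 0.1431]
orientation: [179.9, 35.1, -96.6]
force: [-5.7, 1.9, 2.2]
opening: 0.0499
gripper_force: 30.0
```

```bash
python3 - <<'E'
from h import *
s=ctrl.get_obs(); print(w2b(s["tool_pos"]),BR.inv().apply(s["force"]),s["moment"],s["orientation"])
im=ctrl.snapshot("side"); cv2.imwrite("pics/s5.png",cv2.resize(im[195:265,230:310,::-1],None,fx=8,fy=8,interpolation=cv2.INTER_CUBIC))
E
```

```text
[ 0.04719837 -0.03429614  0.1430979 ] [-5.9122677   1.22484415  2.22073309] [-1.09963685  2.37153693  1.06030284] [179.92852153  35.05987648 -96.64846693]
```

View pics/s5.png

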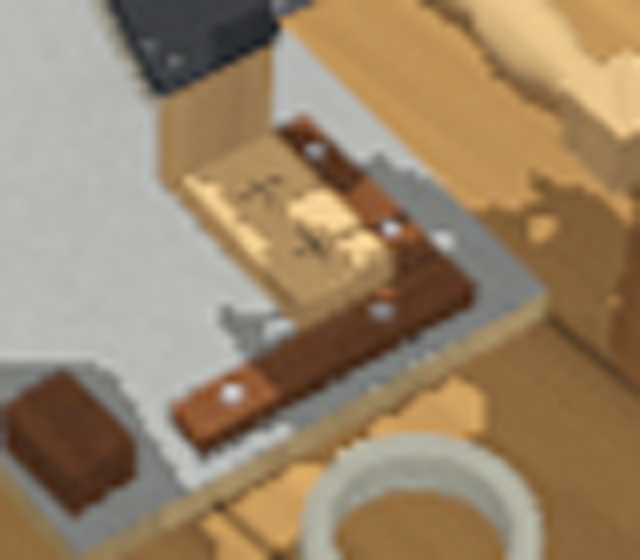

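```bash
python3 - <<'E'
from h import *
p=ctrl.camera_params("side"); Ti=np.linalg.inv(p["cam_to_world"])
for n,q in dict(toeNear=(.020,-.140,.038),toeFar=(.070,-.140,.038),stopback20=(.02,-.14,.032),stopNearBack=(-.056,-.14,.032),stopNearFrontish=(-.056,-.154,.032),offcutcorner=(-.125,-.175,.018),farcorner=(.125,-.175,.018)).items():
    c=Ti@np.r_[b2w(np.array(q)),1]; u=p["cx"]+p["fx"]*c[0]/-c[2]; v=p["cy"]-p["fy"]*c[1]/-c[2]
    print(n,((u-230+.5)*8-.5).round(0),((v-195+.5)*8-.5).round(0))
E
```

```text
toeNear 308.0 316.0
toeFar 400.0 265.0
stopback20 308.0 325.0
stopNearBack 164.0 404.0
stopNearFrontish 183.0 425.0
offcutcorner 77.0 555.0
farcorner 545.0 290.0
```

Call:
apply_moves([
  {"fingers":40,"delta_pos":[0.6,0.8,-1.2],"angular":[0,0,0]},
  {"fingers":40,"delta_pos":[1.4,0.8,-1.8],"angular":[0,0,0]},
  {"fingers":40,"delta_pos":[2.2,0.8,-2.4],"angular":[0,0,0]},
  {"fingers":40,"delta_pos":[2.2,0.8,-2.4],"angular":[0,0,0]},
])

```text
clock: 14.6
tool_pos: [0.5403, -0.0863, 0.144]
orientation: [180.0, 35.2, -96.6]
force: [-3.7, 6.1, 2.3]
opening: 0.0502
gripper_force: 30.0
```

```bash
cat > gap.py <<'E'
from h import *
s=ctrl.get_obs(); print("t",s["clock"],w2b(s["tool_pos"]),BR.inv().apply(s["force"]).round(1),s["orientation"].round(2))
Ti=np.linalg.inv(wristT()); p=ctrl.camera_params("wrist"); im=ctrl.snapshot("wrist"); np.save("wim.npy",im)
def col(q):
    c=Ti@np.r_[b2w(np.array(q)),1]; u=p["cx"]+p["fx"]*c[0]/-c[2]; v=p["cy"]-p["fy"]*c[1]/-c[2]
    return (u,v),(cv2.getRectSubPix(im,(1,1),(float(u),float(v)))[0,0] if 0<u<511 and 0<v<383 else None)
print("along y (z=.032 plane)")
for x in (.0,.03,.045,.06):
    print(x,[(int(y*1000),*np.array(col((x,y,.032))[1]).tolist()) if col((x,y,.032))[1] is not None else int(y*1000) for y in np.arange(-.164,-.105,.003)])
print(col((.03,-.14,.032))[0],col((.03,-.13,.032))[0])
E
python3 gap.py
```

```text
t 14.6 [ 0.04700745 -0.0366412   0.14404901] [-4.3  5.7  2.3] [180.    35.17 -96.63]
along y (z=.032 plane)
0.0 [-164, -161, -158, -155, -152, -149, -146, -143, -139, (-136, 102, 103, 98), (-133, 103, 103, 100), (-130, 104, 106, 101), (-127, 108, 108, 104), (-124, 149, 148, 143), (-121, 133, 134, 128), (-118, 178, 179, 172), (-115, 183, 183, 177), (-112, 187, 189, 181), (-109, 192, 193, 187), (-106, 195, 195, 188)]
0.03 [-164, -161, -158, -155, -152, -149, -146, -143, -139, (-136, 126, 95, 61), (-133, 147, 110, 69), (-130, 159, 120, 74), (-127, 160, 120, 76), (-124, 160, 122, 76), (-121, 160, 122, 76), (-118, 162, 122, 77), (-115, 161, 122, 77), (-112, 162, 123, 77), (-109, 163, 124, 79), (-106, 163, 123, 77)]
0.045 [-164, -161, -158, -155, -152, -149, -146, -143, -139, (-136, 134, 102, 65), (-133, 148, 112, 71), (-130, 162, 122, 77), (-127, 162, 122, 78), (-124, 162, 123, 78), (-121, 161, 122, 77), (-118, 158, 120, 75), (-115, 155, 118, 75), (-112, 153, 117, 74), (-109, 161, 122, 77), (-106, 117, 89, 60)]
0.06 [-164, -161, -158, -155, -152, -149, -146, -143, -139, (-136, 131, 100, 63), (-133, 156, 118, 74), (-130, 200, 150, 93), (-127, 198, 148, 93), (-124, 251, 220, 138), (-121, 251, 220, 139), (-118, 251, 220, 138), (-115, 200, 148, 94), (-112, 171, 130, 81), (-109, 170, 129, 81), (-106, 251, 213, 132)]
(np.float64(278.46606472543255), np.float64(-5.2563969891874365)) (np.float64(277.15331352216043), np.float64(13.63170814846984))
```

The toe reads about y = −0.133, with a few mm still to go; the resistance is friction. I ease off the side stop and push on.

Call:
apply_moves([
  {"fingers":40,"delta_pos":[0.4,1.2,-0.3],"angular":[0,0,0]},
  {"fingers":40,"delta_pos":[1.2,1.2,-0.9],"angular":[0,0,0]},
  {"fingers":40,"delta_pos":[2,1.2,-1.4],"angular":[0,0,0]},
  {"fingers":40,"delta_pos":[2,1.2,-1.4],"angular":[0,0,0]},
])

```text
clock: 15.05
tool_pos: [0.5395, -0.0903, 0.1437]
orientation: [-179.9, 35.0, -96.6]
force: [-1.6, 1.0, -1.8]
opening: 0.0502
gripper_force: 30.0
```

```bash
python3 gap.py | grep -v "^0.0 "|cut -c1-420
```

```text
t 15.05 [ 0.04666062 -0.04069754  0.14367757] [-1.7  0.8 -1.8] [-179.9    35.01  -96.63]
along y (z=.032 plane)
0.03 [-164, -161, -158, -155, -152, -149, -146, -143, (-139, 135, 102, 65), (-136, 158, 120, 76), (-133, 158, 120, 75), (-130, 160, 122, 77), (-127, 159, 120, 76), (-124, 161, 122, 78), (-121, 162, 122, 77), (-118, 161, 122, 77), (-115, 161, 120, 77), (-112, 164, 123, 78), (-109, 164, 124, 79), (-106, 164, 124, 79)]
0.045 [-164, -161, -158, -155, -152, -149, -146, -143, (-139, 132, 100, 63), (-136, 162, 123, 79), (-133, 163, 123, 78), (-130, 162, 123, 78), (-127, 162, 123, 77), (-124, 161, 123, 76), (-121, 160, 121, 76), (-118, 159, 120, 76), (-115, 159, 120, 77), (-112, 73, 57, 41), (-109, 160, 121, 76), (-106, 156, 118, 74)]
0.06 [-164, -161, -158, -155, -152, -149, -146, -143, (-139, 137, 104, 65), (-136, 171, 129, 83), (-133, 169, 128, 80), (-130, 240, 192, 120), (-127, 251, 221, 139), (-124, 251, 220, 138), (-121, 252, 222, 139), (-118, 169, 126, 79), (-115, 172, 128, 81), (-112, 176, 132, 84), (-109, 251, 220, 139), (-106, 251, 220, 139)]
(np.float64(277.4236326472998), np.float64(3.249372511249078)) (np.float64(276.2024355117079), np.float64(21.399943751477366))
```

Call:
apply_moves([
  {"fingers":40,"delta_pos":[1.2,0,-0.4],"angular":[0,0,0]},
  {"fingers":40,"delta_pos":[2,0,-1],"angular":[0,0,0]},
  {"fingers":40,"delta_pos":[2,0,-1],"angular":[0,0,0]},
])

```text
clock: 15.4
tool_pos: [0.5393, -0.0915, 0.1438]
orientation: [-179.9, 35.1, -96.6]
force: [-0.1, 4.8, 2.4]
opening: 0.0501
gripper_force: 30.0
```

Call:
apply_moves([
  {"fingers":40,"delta_pos":[0.8,0,-0.6],"angular":[0,0,0]},
  {"fingers":40,"delta_pos":[1.6,0,-1.1],"angular":[0,0,0]},
  {"fingers":40,"delta_pos":[1.6,0,-1.1],"angular":[0,0,0]},
])

```text
clock: 15.7
tool_pos: [0.5392, -0.0924, 0.1444]
orientation: [-179.9, 35.2, -96.6]
force: [-1.0, 9.0, 5.6]
opening: 0.0498
gripper_force: 30.0
```

End stop contact. Now settle down and back a little, then press +x.

Call:
apply_moves([
  {"fingers":40,"delta_pos":[-1.6,0,1.1],"angular":[0,0,0]},
  {"fingers":40,"delta_pos":[-1.2,0,1.7],"angular":[0,0,0]},
  {"fingers":40,"delta_pos":[-1.2,-1,1.7],"angular":[0,0,0]},
  {"fingers":40,"delta_pos":[-1.2,-2,1.7],"angular":[0,0,0]},
  {"fingers":40,"delta_pos":[-1.2,-3,1.7],"angular":[0,0,0]},
  {"fingers":40,"delta_pos":[-1.2,-3,1.7],"angular":[0,0,0]},
])

```text
clock: 16.3
tool_pos: [0.5401, -0.0912, 0.1436]
orientation: [179.8, 35.1, -96.6]
force: [-6.7, 5.9, 10.1]
opening: 0.0497
gripper_force: 30.1
```

```bash
python3 gap.py | head -1
```

```text
t 16.3 [ 0.04740732 -0.04156989  0.14356587] [-7.3  5.1 10.1] [179.84  35.15 -96.64]
```

Call:
apply_moves([
  {"fingers":40,"delta_pos":[-0.4,1,-0.4],"angular":[0,0,0]},
  {"fingers":40,"delta_pos":[-0.4,1,-0.4],"angular":[0,0,0]},
  {"fingers":87,"delta_pos":[-0.4,1,-0.4],"angular":[0,0,0]},
  {"fingers":87,"delta_pos":[-0.4,1,-0.4],"angular":[0,0,0]},
  {"fingers":87,"delta_pos":[-0.4,1,-0.4],"angular":[0,0,0]},
  {"fingers":87,"delta_pos":[-0.4,1,-0.4],"angular":[0,0,0]},
  {"fingers":87,"delta_pos":[-0.4,1,-0.4],"angular":[0,0,0]},
  {"fingers":87,"delta_pos":[-0.4,1,-0.4],"angular":[0,0,0]},
])

```text
clock: 17.15
tool_pos: [0.5411, -0.0924, 0.1432]
orientation: [-179.9, 35.0, -96.6]
force: [0.2, 0.8, -0.4]
opening: 0.0864
gripper_force: 0.0
```

Call:
apply_moves([
  {"fingers":87,"delta_pos":[0,0,0],"angular":[0,0,0]},
  {"fingers":87,"delta_pos":[0,0,-15],"angular":[0,0,0]},
  {"fingers":87,"delta_pos":[0,0,-40],"angular":[0,0,0]},
  {"fingers":87,"delta_pos":[0,0,-80],"angular":[0,0,0]},
  {"fingers":87,"delta_pos":[0,0,-120],"angular":[0,0,0]},
  {"fingers":87,"delta_pos":[0,0,-130],"angular":[0,0,0]},
  {"fingers":87,"delta_pos":[0,0,-130],"angular":[0,0,0]},
  {"fingers":87,"delta_pos":[0,0,-130],"angular":[0,0,0]},
])

```text
clock: 17.95
tool_pos: [0.5319, -0.166, 0.2493]
orientation: [-180.0, 35.1, -96.7]
force: [0.6, 0.1, -0.7]
opening: 0.0871
gripper_force: 0.0
```

```bash
cat > edge.py <<'E'
from h import *
import sys
s=ctrl.get_obs(); print("t",s["clock"],w2b(s["tool_pos"]).round(4),s["force"].round(1))
Ti=np.linalg.inv(wristT()); p=ctrl.camera_params("wrist"); im=ctrl.snapshot("wrist"); cv2.imwrite("pics/wr%d.png"%int(s["clock"]*100),im[:,:,::-1])
def rect(z,xs,ys):
    q=b2w(np.array([(x,y,z) for y in ys for x in xs])); c=np.c_[q,np.ones(len(q))]@Ti.T
    u=p["cx"]+p["fx"]*c[:,0]/-c[:,2]; v=p["cy"]-p["fy"]*c[:,1]/-c[:,2]
    sh=(len(ys),len(xs)); return cv2.remap(im,u.reshape(sh).astype(np.float32),v.reshape(sh).astype(np.float32),cv2.INTER_LINEAR)
def runs(l,s0,st):
    # class per sample: S stop(dark brown), g grey, W wood, k black
    o=""
    for r,g,b in l.astype(int): o+= "k" if r<45 and r-b<12 else "g" if r-b<25 else "S" if r<125 else "W"
    return o
print("cols y -.165..-.100 step 1mm z=.032")
for x in (.0,.03,.045,.06): print(x,runs(rect(.032,[x],np.arange(-.165,-.0995,.001))[:,0],0,0))
print("rows x 0..0.1 step 1mm z=.038 / .032")
for y in (-.13,-.115,-.1,-.08,-.06,-.045): print(y,runs(rect(.038,np.arange(0,.1,.001),[y])[0],0,0))
E
python3 edge.py
```

```text
t 17.95 [ 0.0477 -0.1168  0.2493] [ 0.6  0.1 -0.7]
cols y -.165..-.100 step 1mm z=.032
0.0 SSWWWWSSSSSSSWWWWWWWWWWWgggggggggggggggggggggggggggggggggggggggggg
0.03 SSSSSSSSSSSSSWWWWWWWWWSSSWWWWWWWWWWWWWWWWWWWWWWWWWWWWWWWWWWWWWWWWW
0.045 SSSSSSSSSSSSSSSWWWWWWWSSSWWWWWWWWWWWWWWWWWWWWWWWWWWWWWWWWWWWWWWWWW
0.06 SSSSSSSSSSSSSSSSSWWWWWSSSWWWWWWWWWWWWWWWWWWWWWWWWWWWWWWWWWWWWWWWWW
rows x 0..0.1 step 1mm z=.038 / .032
-0.13 gggggggggggggggggggggWWWWWWWWWWWWWWWWWWWWWWWWWWWWWWWWWWWWWWWWWWWWWWWWWWWWWSSSSSSSSSSSSSSSSSSSSWggggg
-0.115 gggggggggggggggggggggWWWWWWWWWWWWWWWWWWWWWWWWWWWWWWWWWWWWWWWWWWWWWWWWWWWWWSSSSSSWWWWWWWWSSSSSSWggggg
-0.1 gggggggggggggggggggggWWWWWWWWWWWWWWWWWWWWWWWWWWWWWWWWWWWWWWWWWWWWWWWWWWWWWSSSSSSSSSSSSSSSSSSSSSSgggg
-0.08 gggggggggggggggggggggWWWWWWWWWWWWWWWWWWWWWWWWWWSWWWWWWWWWWWWWWWWWWWWWWWWSSSSSSSSSSSSSSSSSSSSSSgggggg
-0.06 gggggggggggggggggggggWWWWWWWWWWWWWWWWWWWWWWWWWWWWWWWWWWWWWWWWWWWWWWWWWWWSSSSSSSSSSSSSSSSSSSSSSSggggg
-0.045 ggggggggggggggggggggggWWWWWWWWWWWWWWWWWWWWWWWWWWWWWWWWWWWWWWWWWWWWWWWWWWSSggggggWWWWWWWWWWWWWWgggggg
```

```bash
cat >> edge.py <<'E'
print("profiles")
for ys in (np.arange(-.136,-.118,.001),np.arange(-.105,-.08,.001),np.arange(-.065,-.045,.001)):
    a=rect(.032,np.arange(.014,.1,.001),ys).mean(0); print([f"{int(i)+14}:{int(q[0])}/{int(q[2])}" for i,q in enumerate(a) if i<12 or i>48])
for xs in (np.arange(.024,.034,.001),np.arange(.04,.05,.001),np.arange(.055,.065,.001),np.arange(-.03,.01,.001)):
    a=rect(.032,xs,np.arange(-.158,-.13,.001)).mean(1); print([f"{int(i)-158}:{int(q[0])}/{int(q[2])}" for i,q in enumerate(a)])
E
python3 edge.py | sed -n '/prof/,$p'
```

```text
profiles
['14:172/167', '15:171/166', '16:171/166', '17:172/166', '18:173/168', '19:174/167', '20:181/160', '21:201/144', '22:225/127', '23:236/119', '24:240/119', '25:242/122', '63:246/128', '64:244/126', '65:243/124', '66:242/123', '67:243/124', '68:245/126', '69:247/128', '70:246/126', '71:235/113', '72:192/86', '73:138/56', '74:113/39', '75:113/38', '76:115/38', '77:117/38', '78:118/39', '79:120/43', '80:122/48', '81:126/55', '82:129/60', '83:132/64', '84:133/66', '85:134/65', '86:133/62', '87:130/56', '88:126/49', '89:124/43', '90:123/40', '91:122/38', '92:122/38', '93:122/39', '94:122/50', '95:125/80', '96:138/119', '97:157/150', '98:168/163', '99:169/164']
['14:170/164', '15:170/164', '16:170/165', '17:170/165', '18:170/166', '19:172/165', '20:179/159', '21:199/146', '22:221/130', '23:234/120', '24:238/118', '25:240/121', '63:219/111', '64:217/109', '65:216/107', '66:216/108', '67:219/109', '68:222/112', '69:224/114', '70:224/112', '71:214/104', '72:180/83', '73:131/56', '74:97/36', '75:88/29', '76:88/29', '77:89/30', '78:91/31', '79:91/31', '80:91/31', '81:92/32', '82:92/31',
[... 1870 characters left out ...]
41', '-147:128/41', '-146:131/42', '-145:132/43', '-144:128/41', '-143:120/42', '-142:119/49', '-141:126/58', '-140:141/67', '-139:182/86', '-138:231/110', '-137:244/124', '-136:245/127', '-135:245/126', '-134:244/126', '-133:245/126', '-132:245/126', '-131:245/126']
['-158:124/44', '-157:129/53', '-156:135/63', '-155:138/68', '-154:141/71', '-153:142/72', '-152:143/72', '-151:144/70', '-150:142/65', '-149:136/56', '-148:129/47', '-147:125/41', '-146:125/40', '-145:126/40', '-144:127/43', '-143:131/63', '-142:145/111', '-141:164/153', '-140:171/167', '-139:171/166', '-138:172/166', '-137:172/167', '-136:174/168', '-135:174/169', '-134:175/169', '-133:174/168', '-132:174/168', '-131:173/167']
```

The profiles show the toe about 0.5 mm from the end stop. The side face sits on the side stop evenly along its length. Handing in.

```bash
python3 -c "
from plant import ctrl
print(ctrl.close_job())"
```

```text
the job is handed in; nothing more can be done
None
```

The bracket is tipped onto its short leg, slid home against both stops and released, and the job is handed in at about 18 s. My last camera measurement put the toe about 0.5 mm from the end stop and the side flush to within about 1 mm along its length; no verdict came back.

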